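# Set up a parallel-plate capacitor on its spacer strips

### The job

Set up the parallel-plate capacitor: slide the two long dark spacer strips that lie on the lower plate out to its two short ends, one to each, without picking them up, so that each lies straight across the plate with its outer side flush with the plate's end. Then lift the loose plate by its handle, lower it onto both strips squarely over the lower plate, and let go only once it is resting on them, clear of the plate below. Leave the other things on the bench where they are.

Things in the scene. Friction and masses are not known exactly. Their poses are not given: they have to be found in the camera images.
- base: Fixed lower half: grey board 260 x 215 x 12 mm (y from -95 to +120) carrying on pillars a bare aluminium plate 220 (x) x 160 (y) x 4 mm, its top 24 mm above the origin. Origin: on the bench below this plate's centre; x along its long sides, y along its short ends, z up. A terminal post stands beside a long side at x -50, y +103 mm, to 46 mm above the bench. It does not move.
- strip_a: Long dark grey plastic spacer strip 15 (x) x 140 (y) x 6 mm high, 14 to 25 g, loose on the lower plate. Origin: centre of its underside; y along its length. Starts askew between the plate's middle and its end on the base's +x side. Flush in place, its centre is 102.5 mm from the plate's middle.
- strip_b: The other spacer strip, same as strip_a; it starts between the plate's middle and the end on the base's -x side.
- plate: Loose upper plate on the bench: aluminium 220 (x) x 160 (y) x 4 mm, 0.3 to 0.6 kg. Origin: centre of its underside, z up. Black bridge handle over its centre: bar along x, 120 mm long, 16 mm wide, 35 to 49 mm above the origin, on posts 52 mm either side. Terminal post 26 mm high at x +95, y -65 mm. Either way round will do. Resting on the strips its origin is 30 mm above the base's.
- clothespin: Bystander: pink clothes peg, about 75 x 20 x 9 mm, lying on the bench. Origin: centre of its underside.
- spare: Bystander: a shorter, thicker dark strip, 15 x 90 x 10 mm, lying on the bench (not wanted). Origin: centre of its underside.
- beaker: Bystander: glass beaker, 72 mm across, 90 mm high. Origin: centre of its underside.
- vial: Bystander: small glass vial with a white cap, 26 mm across, 55 mm high. Origin: centre of its underside.
- wash_bottle: Bystander: white plastic bottle with a blue cap, 68 mm across, 190 mm high. Origin: centre of its underside.
- spatula: Bystander: steel spatula lying on the bench. Origin: centre of its underside.
- dish: Bystander: closed glass petri dish, 94 mm across, 15 mm high. Origin: centre of its underside.
Mind the look-alikes: they are no part of the job. Leave any blue or purple look-alike of the strip_b alone. What is shaped like the strip_a but yellow is not meant.

How it is judged:
On the way, in this order (a step that is already met when the one before it is completed fails the run):
1. a spacer strip lies flush along each short end of the lower plate (((x of strip_a in the frame of base between 0.0965 and 0.1085 m and y of strip_a in the frame of base between -0.016 and 0.016 m and z of strip_a in the frame of base between 0.022 and 0.027 m and angle between the y axis of each of strip_a, strip_b and the y axis of base, either way round below 0.09 rad and x of strip_b in the frame of base between -0.1085 and -0.0965 m and y of strip_b in the frame of base between -0.016 and 0.016 m and z of strip_b in the frame of base between 0.022 and 0.027 m) or (x of strip_a in the frame of base between -0.1085 and -0.0965 m and y of strip_a in the frame of base between -0.016 and 0.016 m and z of strip_a in the frame of base between 0.022 and 0.027 m and angle between the y axis of each of strip_a, strip_b and the y axis of base, either way round below 0.09 rad and x of strip_b in the frame of base between 0.0965 and 0.1085 m and y of strip_b in the frame of base between -0.016 and 0.016 m and z of strip_b in the frame of base between 0.022 and 0.027 m))), for 0.2 s.
2. the upper plate is set down on the strips while still held (x of plate in the frame of base between -0.008 and 0.008 m and y of plate in the frame of base between -0.008 and 0.008 m and angle between the x axis of plate and the x axis of base, either way round below 0.08 rad and z of plate in the frame of base below 0.034 m and contact force between the fingers and plate above 0.5 N), for 0.1 s.
At the end, for the whole second after the job is handed in: A strip along each short end of the lower plate: flush within 6 mm, centred within 16 mm, square within 0.09 rad. Upper plate resting level (0.02 rad) on both, origin 28.5 to 31.5 mm above the base's, centred within 8 mm each way, parallel within 0.08 rad, released, at rest (((x of strip_a in the frame of base between 0.0965 and 0.1085 m and y of strip_a in the frame of base between -0.016 and 0.016 m and z of strip_a in the frame of base between 0.022 and 0.027 m and angle between the y axis of each of strip_a, strip_b and the y axis of base, either way round below 0.09 rad and x of strip_b in the frame of base between -0.1085 and -0.0965 m and y of strip_b in the frame of base between -0.016 and 0.016 m and z of strip_b in the frame of base between 0.022 and 0.027 m) or (x of strip_a in the frame of base between -0.1085 and -0.0965 m and y of strip_a in the frame of base between -0.016 and 0.016 m and z of strip_a in the frame of base between 0.022 and 0.027 m and angle between the y axis of each of strip_a, strip_b and the y axis of base, either way round below 0.09 rad and x of strip_b in the frame of base between 0.0965 and 0.1085 m and y of strip_b in the frame of base between -0.016 and 0.016 m and z of strip_b in the frame of base between 0.022 and 0.027 m)) and x of plate in the frame of base between -0.008 and 0.008 m and y of plate in the frame of base between -0.008 and 0.008 m and angle between the x axis of plate and the x axis of base, either way round below 0.08 rad and z of plate in the frame of base between 0.0285 and 0.0315 m and angle between plate's own z axis and vertical below 0.02 rad and contact force between plate and strip_a above 0.2 N and contact force between plate and strip_b above 0.2 N and contact force between the fingers and plate below 0.05 N and linear speed of each of plate, strip_a, strip_b below 0.01 m/s); the robot touches nothing.
It fails at once if a spacer strip is picked up (raised more than 12 mm off the lower plate) (z of any of strip_a, strip_b in the frame of base above 0.036 m).
It fails at once if one of the other things on the bench is moved more than 30 mm (distance of any of clothespin, spare, beaker, vial, wash_bottle, spatula, dish from where it was at the start of the episode above 0.03 m).
It also fails if it takes over 61 s, if anything falls off the work surface, if the arm or the gripper's body presses on something with over 40 N, if the wrist force passes 120 N, or if a joint passes its speed limit or range.

### The arm

A 6-joint arm with a two-finger parallel gripper is mounted at the origin on the work surface. World frame = base frame: x ahead of the robot, y to its left, z up, the work surface at z = 0. Lengths are in m, angles in rad, forces in N, time in s.
With the tool pointing down it reaches from about 0.4 to 0.825 m from the base axis. Payload 7 kg.
Tool frame: the origin (TCP) lies on the front face of the gripper's body, between the roots of the fingers; the fingertips stand 66 mm ahead of it and the grasp point (between the pads) lies 47 mm ahead of it; z points along the fingers, y is the line along which they close (so a half turn about z gives the same grasp; the last joint's range is limited). The gripper opens to 88 mm and grips with 3 to 60 N. Pads are 19 mm wide; open, the fingers measure 130 mm over their backs; the gripper's body (78 mm by 193 mm) begins 47 mm behind the grasp point.
Start: joints at [0.288, 0.359, 0.012, 0, -1.224, -0.288], TCP at [0.675, -0, 0.292] pointing down, gripper open.
Joint ranges: [-3.07, 3.07], [-1.43, 2.12], [-1.02, 1.25], [-3.03, 1.67], [-3.05, -0], [-3.03, 3.03]. Speed limits (rad/s): [2.39, 2.39, 3.01, 3.14, 3.14, 3.14].

### API

Orientations are given as [roll, pitch, yaw] about the fixed x, y, z axes, in that order (R = Rz(yaw) Ry(pitch) Rx(roll)).
In Python, from station import arm gives the robot as it stands. The module is installed in compiled form; this text tells all that it offers.
- The arm moves only by the tool move_arm, never from a script. Its argument "increments" is a list of rows, each an object of numbers: "jaw": the gripper command: -1 is shut, 1 is fully open, values between are in proportion; "dx", "dy", "dz": the shift along the tool's x, y, z in m; "twist": the turn about the tool's z in rad. A call has 1 to 12 rows; each row shifts and turns the commanded pose from where the row before left it, along the tool's axes as they then stand; what a row does not reach is not made up. A row lasts 1/12 s, in which the tool goes at most 41.7 mm and 7.16 degrees, less where a joint would pass 70% of its speed; a pose out of reach is approached as far as the arm can. A call is refused whole if a number of a shift passes 0.0417 or a number of a turn 0.125, either way. A call with a gripper value outside its range is refused whole. The fingers move at their own pace and stop on an object; "force" is the grip in N (left out, the last holds). Time passes only in rows, so rows that do not move let the fingers close. It gives the time, the measured TCP pose, the force, the opening and the grip force at its end, in the units of the state.
- arm.get_state(): the state, without advancing time (a new reading comes with each control period).
- arm.grab_frame(name): name is "scene" or "side" or "wrist"; returns the picture (384x512x3 uint8, blue, green, red); there is no depth.
- arm.camera_info(name): a dict with "K" (3x3 intrinsics, pixels), "extrinsics" (4x4, takes a point from camera to world coordinates). Camera axes: x right, y down, z forward; pixel columns grow to the right and rows downward; lengths in m; the calibration is good to about 2 mm. A picture is of the moment at which its call begins: read the wrist's pose just before it. camera_info takes no time and is no camera call; for the wrist camera it gives the pose at the moment of the call.
- arm.job_done(): hands the job in; it is judged then, once.
Trained networks look in the newest picture that a camera, given by its name, has taken for a name from the list of things; names that differ only in an ending like _2 or _b are one class to them, and where a whole thing is asked for, a point or a joint stands for the part that bears it (a point fixed in the world has none). Each returns a list of dicts, best first, with "score" (0 to 1); they miss things now and then, are a little off and sometimes report something else, mostly with a low value. They report only what shows in the picture. A call takes as long as a camera call. They do not tell look-alikes from the thing itself.
- arm.find_in(camera, name): "position" ([x, y, z] in m, in world coordinates, good to about 4 mm: the middle of the surface that is visible of it).
- arm.silhouettes(camera, name): "pixels" (384x512 bool, what is visible of it).
- arm.pinpoint(camera, name): "position" ([x, y, z] in m, in world coordinates, good to about 4 mm: a listed point, or the origin of a listed thing).
The state is a dict: "t": time; "q": joint angles; "qd": joint speeds; "joint_efforts": joint torques, N m; "eef_pos": TCP position; "ee_rot": TCP orientation; "force": force on the tool from outside, world axes, zero at the start; "moment": the same for the moment, N m; "width": finger opening in m; "gripper_force": force on a finger pad.
Only numpy, scipy, OpenCV 4.12 (cv2) and the standard library are available. Lean on these libraries where they do the work, as an engineer would, in place of code of your own. Each camera call takes 0.05 s, during which the arm holds its last target. There are 200 camera calls.

## Working session

There is one attempt and no reset: what is moved stays moved. The work goes in short steps, Python scripts to look and compute and a tool call to move; the robot and the scene stay as the last step left them, time stands still between calls to the robot, and variables do not carry over. Pictures are saved under pics/ and viewed, at most 10 in all, crops included, and the job is handed in when it is done.

Besides the shell and the picture viewer there is one more tool, called as name(argument=value, ...) on one line, values as JSON. move_arm: Moves the arm, as the interface text tells. Its arguments: {"type":"object","properties":{"increments":{"type":"array"},"force":{"type":"number"}},"required":["increments"]}

```bash
mkdir -p pics
python3 - <<'E'
from station import arm
import cv2,numpy as np
s=arm.get_state();print(s['t'],s['eef_pos'],s['ee_rot'],s['width'])
ims=[arm.grab_frame(n) for n in('scene','side')]
cv2.imwrite('pics/a.png',ims[0]);cv2.imwrite('pics/b.png',ims[1])
for c in('scene','side'):
  print(c,np.round(arm.camera_info(c)['extrinsics'],3).tolist())
  for n in('base','strip_a','plate','spare'):
    for d in arm.pinpoint(c,n)[:4]: print(c,n,round(d['score'],2),np.round(d['position'],3))
E
```

```text
0.0 [ 6.74613365e-01 -2.53280553e-05  2.91220678e-01] [ 3.13991489e+00 -1.42688981e-04 -1.57093392e+00] 0.08785464990061966
scene [[-0.204, 0.757, -0.621, 1.447], [0.979, 0.157, -0.13, 0.226], [-0.001, -0.635, -0.773, 1.203], [0.0, 0.0, 0.0, 1.0]]
scene base 0.97 [ 0.558 -0.178 -0.002]
scene strip_a 0.63 [ 0.487 -0.196  0.021]
scene strip_a 0.58 [ 0.751  0.175 -0.001]
scene strip_a 0.48 [ 0.287 -0.258 -0.005]
scene strip_a 0.47 [ 0.609 -0.17   0.026]
scene plate 0.66 [ 0.514  0.194 -0.   ]
scene spare 0.53 [0.59  0.448 0.002]
side [[0.989, -0.105, 0.106, 0.404], [-0.148, -0.637, 0.756, -0.928], [-0.012, -0.763, -0.646, 0.859], [0.0, 0.0, 0.0, 1.0]]
side base 0.72 [ 0.556 -0.177  0.004]
side strip_a 0.84 [ 0.286 -0.256  0.005]
side strip_a 0.72 [ 0.663 -0.423  0.001]
side strip_a 0.65 [ 0.485 -0.194  0.026]
side strip_a 0.62 [ 0.752  0.178 -0.004]
side plate 0.63 [ 0.514  0.193 -0.001]
side spare 0.39 [0.593 0.445 0.001]
```

View pics/a.png

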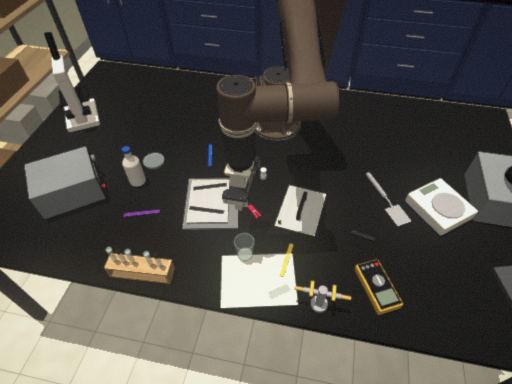

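View pics/b.png

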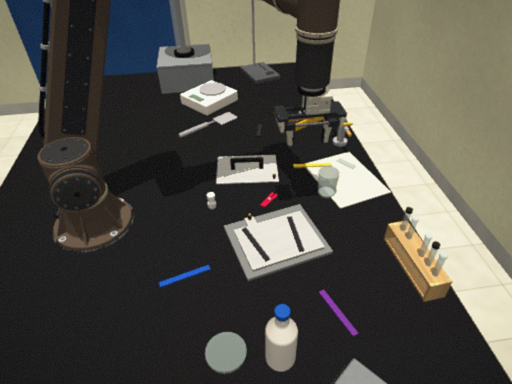

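The two dark strips on the lower plate are at scene (210,187) and (206,210), and at side (256,243) and (295,233). The blue (210,155), purple (141,212) and yellow (287,260) strips in the scene view are look-alikes. The short dark piece at (362,236) is the spare. The loose plate is at scene (302,210). Next I move over the base for a close look.

move_arm(increments=[{"dx": 0.025, "dy": 0.016, "dz": -0.01, "jaw": -1}, {"dx": 0.025, "dy": 0.016, "dz": -0.01, "jaw": -1}, {"dx": 0.025, "dy": 0.016, "dz": -0.01, "jaw": -1}, {"dx": 0.025, "dy": 0.016, "dz": -0.01, "jaw": -1}, {"dx": 0.025, "dy": 0.016, "dz": -0.01, "jaw": -1}, {"dx": 0.025, "dy": 0.016, "dz": -0.01, "jaw": -1}, {"dx": 0.02, "dy": 0.02, "jaw": -1}, {"jaw": -1}, {"jaw": -1}])

```text
$.increments[0]: bad value
```

```bash
cat > h.py <<'E'
from station import arm
import cv2,numpy as np
from scipy.spatial.transform import Rotation as Ro
def shot(c,name):
    i=arm.camera_info(c); im=arm.grab_frame(c); cv2.imwrite('pics/'+name,im); return im,np.array(i['K']),np.array(i['extrinsics'])
def to_w(px,z,K,E):
    px=np.atleast_2d(px).astype(float)
    r=np.c_[px,np.ones(len(px))]@np.linalg.inv(K).T@E[:3,:3].T
    return E[:3,3]+r*((z-E[2,3])/r[:,2])[:,None]
def to_px(P,K,E):
    q=(np.atleast_2d(P)-E[:3,3])@E[:3,:3]@K.T
    return q[:,:2]/q[:,2:]
E
python3 - <<'E'
from h import *
s=arm.get_state();print(s['t'],s['eef_pos'],s['ee_rot'],s['width'])
im,K,E=shot('wrist','c.png');print(np.round(E,3).tolist(),K.tolist())
for n in('base','strip_a','plate'):
    for d in arm.pinpoint('wrist',n)[:4]: print(n,round(d['score'],2),np.round(d['position'],3))
for d in arm.silhouettes('wrist','strip_a')[:4]:
    p=np.argwhere(d['pixels'])[:,::-1].astype(np.float32)
    b=cv2.boxPoints(cv2.minAreaRect(p));print(round(d['score'],2),len(p),b.round().tolist());W=to_w(b,.03,K,E);print(W.round(3).tolist(),W.mean(0).round(4))
cv2.imwrite('pics/c2.png',cv2.resize(im,(768,576)))
E
```

```text
0.5 [6.74969591e-01 1.90443117e-05 2.92124728e-01] [ 3.14155946e+00  3.50032454e-05 -1.57076973e+00] 0.08796532765425638
[[-1.0, 0.002, 0.0, 0.674], [0.002, 0.961, 0.276, -0.074], [0.0, 0.276, -0.961, 0.384], [0.0, 0.0, 0.0, 1.0]] [[307.9027055729403, 0.0, 257.128183589181], [0.0, 307.9027055729403, 186.9598048626169], [0.0, 0.0, 1.0]]
base 0.86 [ 0.561 -0.178  0.003]
strip_a 0.69 [0.755 0.175 0.002]
strip_a 0.59 [ 0.612 -0.174  0.024]
plate 0.57 [ 0.513  0.197 -0.001]
0.96 688 [[166.0, 292.0], [166.0, 281.0], [251.0, 281.0], [251.0, 292.0]]
[[0.795, 0.172, 0.03], [0.794, 0.155, 0.03], [0.683, 0.155, 0.03], [0.683, 0.172, 0.03]] [0.7387 0.1636 0.03  ]
0.91 874 [[438.0, 0.0], [456.0, -4.0], [466.0, 45.0], [448.0, 49.0]]
[[0.49, -0.17, 0.03], [0.472, -0.174, 0.03], [0.453, -0.128, 0.03], [0.472, -0.124, 0.03]] [ 0.4719 -0.1491  0.03  ]
0.81 1132 [[312.0, 0.0], [328.0, 0.0], [328.0, 72.0], [312.0, 72.0]]
[[0.618, -0.171, 0.03], [0.602, -0.171, 0.03], [0.598, -0.102, 0.03], [0.615, -0.102, 0.03]] [ 0.6081 -0.1361  0.03  ]
0.68 509 [[486.0, 159.0], [511.0, 159.0], [511.0, 182.0], [486.0, 182.0]]
[[0.408, -0.006, 0.03], [0.379, -0.006, 0.03], [0.372, 0.022, 0.03], [0.402, 0.022, 0.03]] [0.3901 0.0079 0.03  ]
```

View pics/c2.png

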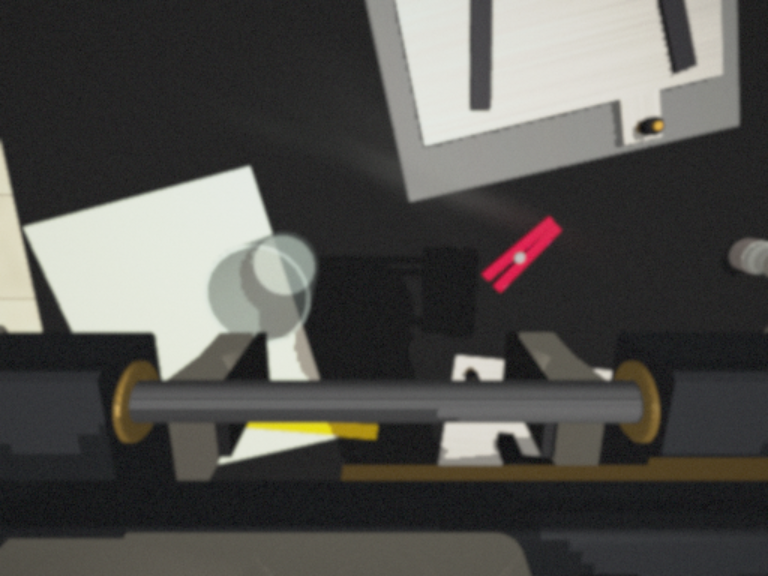

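The wrist view shows the lower plate at the top, with its terminal post at (655,125). The two dark strips are at (480,50) and (678,35), and the peg is at (522,253). The move was refused, probably because every row needs all its keys, so I'll send them all.

move_arm(increments=[{"dx": 0.03, "dy": 0.02, "dz": -0.01, "twist": 0.0, "jaw": -1.0}, {"dx": 0.03, "dy": 0.02, "dz": -0.01, "twist": 0.0, "jaw": -1.0}, {"dx": 0.03, "dy": 0.02, "dz": -0.01, "twist": 0.0, "jaw": -1.0}, {"dx": 0.03, "dy": 0.02, "dz": -0.01, "twist": 0.0, "jaw": -1.0}, {"dx": 0.03, "dy": 0.02, "dz": 0.0, "twist": 0.0, "jaw": -1.0}, {"dx": 0.03, "dy": 0.02, "dz": 0.0, "twist": 0.0, "jaw": -1.0}, {"dx": 0.02, "dy": 0.0, "dz": 0.0, "twist": 0.0, "jaw": -1.0}, {"dx": 0.0, "dy": 0.0, "dz": 0.0, "twist": 0.0, "jaw": -1.0}, {"dx": 0.0, "dy": 0.0, "dz": 0.0, "twist": 0.0, "jaw": -1.0}], force=30)

```text
t: 1.5
eef_pos: [0.5546, -0.201, 0.3324]
ee_rot: [-3.141, 0.0, -1.573]
force: [-0.2, -0.2, -0.5]
width: 0.0335
gripper_force: 0.0
```

Run:
```python
from h import *
s=arm.get_state();print(s['t'],s['eef_pos'],s['ee_rot'],s['width'])
im,K,E=shot('wrist','d.png')
for n in('base','strip_a'):
    for d in arm.pinpoint('wrist',n)[:4]: print(n,round(d['score'],2),np.round(d['position'],3))
for d in arm.silhouettes('wrist','strip_a')[:4]:
    p=np.argwhere(d['pixels'])[:,::-1]
    W=to_w(p,.03,K,E)[:,:2].astype(np.float32);(c,sz,a)=cv2.minAreaRect(W*1000)
    print(round(d['score'],2),len(p),p.mean(0).round(),np.round(c,1),np.round(sz,1),round(a,1))
cv2.imwrite('pics/d2.png',cv2.resize(im,(768,576)))
```

```text
1.5 [ 0.554588   -0.20103875  0.33239952] [-3.14107917e+00  3.15963276e-05 -1.57296561e+00] 0.03354909153467634
base 0.66 [ 0.561 -0.178  0.004]
strip_a 0.89 [ 0.492 -0.198  0.024]
strip_a 0.79 [ 0.288 -0.257 -0.003]
strip_a 0.68 [ 0.608 -0.174  0.026]
0.89 349 [185.  12.] [ 636.4 -371. ] [14.7 30.4] 20.4
0.78 1136 [216. 173.] [ 608.4 -178.1] [ 16.7 128.9] 2.1
0.61 1257 [308. 161.] [ 487.4 -193.7] [ 16.6 140.3] 20.9
0.55 1249 [460. 112.] [ 303.  -257.9] [127.8  15.4] 16.2
```

View pics/d2.png

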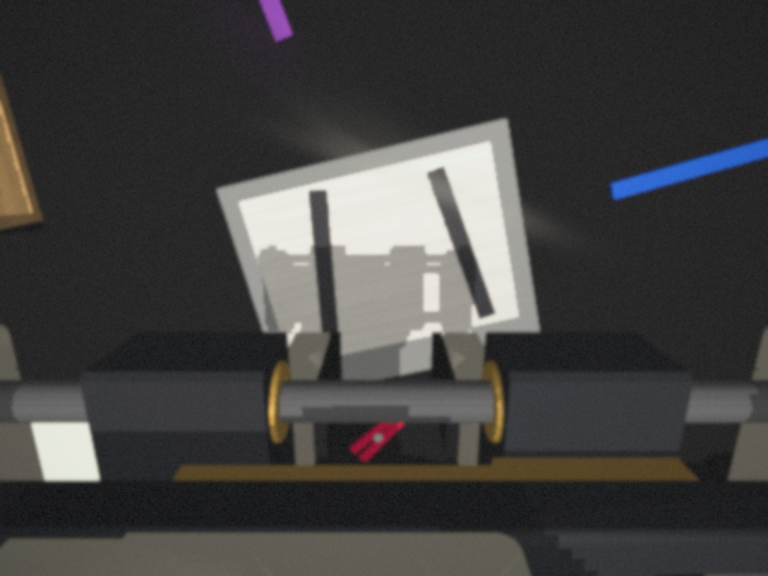

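The wrist picture shows the bare plate's corners at (240,201), (492,142) and (519,317). The strips run (318,192)-(328,330) and (436,170)-(487,317).

```bash
cat >> h.py <<'E'
def corners(im,K,E,px,z):
    g=cv2.cvtColor(im,cv2.COLOR_BGR2GRAY)
    p=cv2.cornerSubPix(g,np.float32(px).reshape(-1,1,2),(4,4),(-1,-1),(3,30,.01))[:,0]
    return p,to_w(p,z,K,E)
E
python3 - <<'E'
from h import *
from scipy.optimize import least_squares
s=arm.get_state()
i=arm.camera_info('wrist');K=np.array(i['K']);E=np.array(i['extrinsics'])
p,W=corners(cv2.imread('pics/d.png'),K,E,np.array([[240,201],[492,142],[519,317]])/1.5,.024)
print(p.round(1).tolist(),W.round(4).tolist())
Ec=E.copy();Ec[:3,:3]=[[-1,.002,0],[.002,.961,.276],[0,.276,-.961]];Ec[:3,3]=[.674,-.074,.384]
p2,W2=corners(cv2.imread('pics/c.png'),K,Ec,np.array([[425,146],[722,73]])/1.5,.024)
print(p2.round(1).tolist(),W2.round(4).tolist())
# image left=+x world, up=-y. post side is bottom (+y); model corner order TL,TR,BR,BL,BR
M=np.array([[110,-80],[-110,-80],[-110,80],[110,80],[-110,80]])/1000
P=np.r_[W,W2][:,:2]
def f(v):
    c,n=np.cos(v[2]),np.sin(v[2]);return (M@np.array([[c,n],[-n,c]])+v[:2]-P).ravel()
for idx in ([0,1,2],[0,1,2,3,4]):
    r=least_squares(lambda v:f(v).reshape(-1,2)[idx].ravel(),[.56,-.178,.2]);print(r.x.round(4),(r.fun.reshape(-1,2)*1000).round(1).tolist())
v=r.x;c,n=np.cos(v[2]),np.sin(v[2]);R=np.array([[c,-n],[n,c]])
print('post',v[:2]+R@[-.05,.103])
for nm,cc,a in(('hi',[.6084,-.1741],2.1),('lo',[.4874,-.1937],20.9)): print(nm,((np.array(cc)-v[:2])@R).round(4))
# strips corners from silhouette lines
for d in arm.silhouettes('wrist','strip_a')[:4]:
    q=np.argwhere(d['pixels'])[:,::-1]; Wq=to_w(q,.03,K,E)[:,:2]; B=(Wq-v[:2])@R
    if abs(B[:,0].mean())<.11 and abs(B[:,1].mean())<.09:
        l=np.polyfit(B[:,1],B[:,0],1);print('strip base frame x=%.4f%+.3f*y'%(l[1],l[0]),B.min(0).round(3),B.max(0).round(3))
E
```

```text
[[158.5, 134.10000610351562], [325.8999938964844, 93.5], [345.3999938964844, 210.6999969482422]] [[0.6815, -0.2297, 0.024], [0.4691, -0.2794, 0.024], [0.4327, -0.1245, 0.024]]
[[282.6000061035156, 96.4000015258789], [481.29998779296875, 49.20000076293945]] [[0.6452, -0.0763, 0.024], [0.432, -0.1246, 0.024]]
[ 0.5574 -0.1769  0.2295] [[1.2, -0.1], [-0.6, -0.4], [-0.6, 0.5]]
[ 0.5572 -0.1775  0.2283] [[0.9, -0.8], [-1.0, -0.9], [-0.8, 0.0], [1.0, 1.6], [-0.1, 0.1]]
post [ 0.48515744 -0.08848046]
hi [ 0.0507 -0.0083]
lo [-0.0716  0.    ]
strip base frame x=0.0525+0.180*y [ 0.032 -0.075] [0.069 0.053]
strip base frame x=-0.0705-0.147*y [-0.088 -0.068] [-0.054  0.071]
```

The base is at (0.5573, -0.1773) with yaw 0.229. I'll use the open gripper with its closing axis along base y as a two-point straight pusher. First I turn and come down over the plate's middle.

move_arm(increments=[{"dx": -0.024, "dy": -0.003, "dz": 0.0, "twist": 0.0, "jaw": 1.0}, {"dx": 0.0, "dy": 0.0, "dz": 0.019, "twist": 0.122, "jaw": 1.0}, {"dx": 0.0, "dy": 0.0, "dz": 0.019, "twist": 0.122, "jaw": 1.0}, {"dx": 0.0, "dy": 0.0, "dz": 0.019, "twist": 0.122, "jaw": 1.0}, {"dx": 0.0, "dy": 0.0, "dz": 0.019, "twist": 0.122, "jaw": 1.0}, {"dx": 0.0, "dy": 0.0, "dz": 0.019, "twist": 0.122, "jaw": 1.0}, {"dx": 0.0, "dy": 0.0, "dz": 0.019, "twist": 0.122, "jaw": 1.0}, {"dx": 0.0, "dy": 0.0, "dz": 0.019, "twist": 0.122, "jaw": 1.0}, {"dx": 0.0, "dy": 0.0, "dz": 0.019, "twist": 0.122, "jaw": 1.0}, {"dx": 0.0, "dy": 0.0, "dz": 0.019, "twist": 0.122, "jaw": 1.0}, {"dx": 0.0, "dy": 0.0, "dz": 0.019, "twist": 0.122, "jaw": 1.0}, {"dx": 0.0, "dy": 0.0, "dz": 0.019, "twist": 0.12, "jaw": 1.0}])

```text
t: 2.75
eef_pos: [0.5583, -0.1752, 0.1222]
ee_rot: [-3.142, 0.0, -2.915]
force: [1.0, 0.0, 0.3]
width: 0.0855
gripper_force: 0.0
```

move_arm(increments=[{"dx": 0.0, "dy": 0.0, "dz": 0.0, "twist": 0.0, "jaw": 1.0}, {"dx": 0.0, "dy": 0.0, "dz": 0.0, "twist": 0.0, "jaw": 1.0}])

```text
t: 2.92
eef_pos: [0.5577, -0.1755, 0.1224]
ee_rot: [3.141, -0.003, -2.906]
force: [-0.1, 0.6, 0.5]
width: 0.0875
gripper_force: 0.0
```

move_arm(increments=[{"dx": 0.0, "dy": -0.001, "dz": 0.015, "twist": 0.0, "jaw": 1.0}, {"dx": 0.0, "dy": -0.001, "dz": 0.009, "twist": 0.0, "jaw": 1.0}, {"dx": 0.0, "dy": 0.0, "dz": 0.005, "twist": 0.0, "jaw": 1.0}, {"dx": 0.0, "dy": 0.0, "dz": 0.0, "twist": 0.0, "jaw": 1.0}, {"dx": 0.0, "dy": 0.0, "dz": 0.0, "twist": 0.0, "jaw": 1.0}])

```text
t: 3.33
eef_pos: [0.5587, -0.178, 0.0946]
ee_rot: [-3.141, 0.0, -2.909]
force: [0.3, -0.3, 0.0]
width: 0.0877
gripper_force: 0.0
```

move_arm(increments=[{"dx": 0.0, "dy": 0.0, "dz": 0.0015, "twist": 0.0, "jaw": 1.0}, {"dx": -0.01, "dy": 0.0, "dz": 0.0, "twist": 0.0, "jaw": 1.0}, {"dx": -0.01, "dy": 0.0, "dz": 0.0, "twist": 0.0, "jaw": 1.0}, {"dx": -0.008, "dy": 0.0, "dz": 0.0, "twist": 0.0, "jaw": 1.0}, {"dx": -0.008, "dy": 0.0, "dz": 0.0, "twist": 0.0, "jaw": 1.0}, {"dx": -0.008, "dy": 0.0, "dz": 0.0, "twist": 0.0, "jaw": 1.0}, {"dx": -0.008, "dy": 0.0, "dz": 0.0, "twist": 0.0, "jaw": 1.0}, {"dx": -0.008, "dy": 0.0, "dz": 0.0, "twist": 0.0, "jaw": 1.0}, {"dx": -0.008, "dy": 0.0, "dz": 0.0, "twist": 0.0, "jaw": 1.0}, {"dx": -0.005, "dy": 0.0, "dz": 0.0, "twist": 0.0, "jaw": 1.0}, {"dx": -0.003, "dy": 0.0, "dz": 0.0, "twist": 0.0, "jaw": 1.0}, {"dx": 0.0, "dy": 0.0, "dz": 0.0, "twist": 0.0, "jaw": 1.0}])

```text
t: 4.33
eef_pos: [0.633, -0.1604, 0.0925]
ee_rot: [-3.141, 0.0, -2.911]
force: [-0.5, 0.2, -0.4]
width: 0.0877
gripper_force: 0.0
```

```bash
cat >> h.py <<'E'
BX=np.array([.5573,-.1773]);BA=.229
BR=np.array([[np.cos(BA),-np.sin(BA)],[np.sin(BA),np.cos(BA)]])
def strips(cam,K,E):
    for d in arm.silhouettes(cam,'strip_a'):
        q=np.argwhere(d['pixels'])[:,::-1]; B=(to_w(q,.03,K,E)[:,:2]-BX)@BR
        if abs(B[:,0].mean())<.13 and abs(B[:,1].mean())<.09:
            c,sz,a=cv2.minAreaRect((B*1000).astype(np.float32))
            print(cam,round(d['score'],2),'c',np.round(c,1),np.round(sz,1),round(a,1))
E
python3 - <<'E'
from h import *
s=arm.get_state();print(s['t'],(s['eef_pos'][:2]-BX)@BR,s['eef_pos'][2],s['force'])
for c in('side','scene'):
    im,K,E=shot(c,'e_%s.png'%c);strips(c,K,E)
    if c=='side':
        cv2.imwrite('pics/e2.png',cv2.resize(im[160:310,190:370],(720,600)))
E
```

```text
4.3333 [ 0.07757558 -0.00077362] 0.09254183552508227 [-0.48872104  0.16517822 -0.39305172]
side 0.58 c [98.2 -7. ] [133.3  13.3] 89.1
side 0.51 c [-69.3   0.4] [ 16.1 139.3] 7.1
scene 0.48 c [98.6 -6.7] [136.5  19.2] 88.6
```

View pics/e2.png

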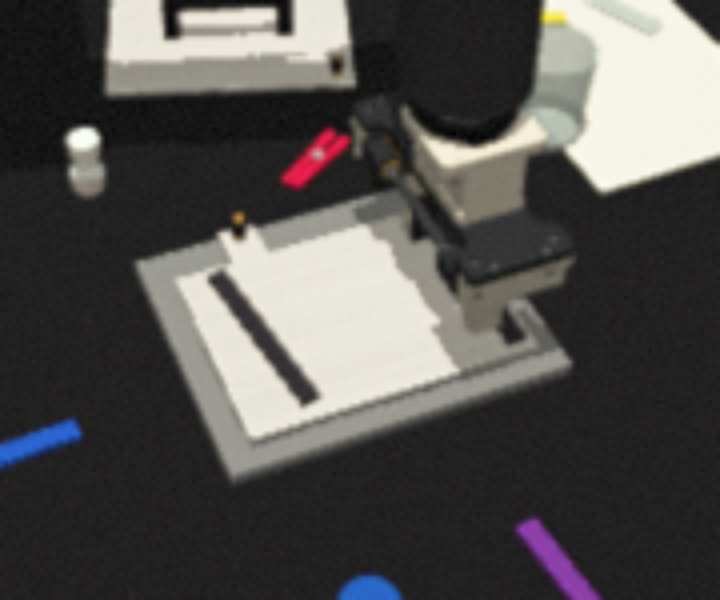

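The image shows strip_a being driven to the +x end, with strip_b still at (265,335) in the crop. Now I push strip_b the other way.

move_arm(increments=[{"dx": 0.015, "dy": 0.0, "dz": 0.0, "twist": 0.0, "jaw": 1.0}, {"dx": 0.03, "dy": 0.0, "dz": 0.0, "twist": 0.0, "jaw": 1.0}, {"dx": 0.03, "dy": 0.0, "dz": 0.0, "twist": 0.0, "jaw": 1.0}, {"dx": 0.02, "dy": 0.0, "dz": 0.0, "twist": 0.0, "jaw": 1.0}, {"dx": 0.01, "dy": 0.0, "dz": 0.0, "twist": 0.0, "jaw": 1.0}, {"dx": 0.008, "dy": 0.0, "dz": 0.0, "twist": 0.0, "jaw": 1.0}, {"dx": 0.008, "dy": 0.0, "dz": 0.0, "twist": 0.0, "jaw": 1.0}, {"dx": 0.008, "dy": 0.0, "dz": 0.0, "twist": 0.0, "jaw": 1.0}, {"dx": 0.008, "dy": 0.0, "dz": 0.0, "twist": 0.0, "jaw": 1.0}, {"dx": 0.008, "dy": 0.0, "dz": 0.0, "twist": 0.0, "jaw": 1.0}, {"dx": 0.008, "dy": 0.0, "dz": 0.0, "twist": 0.0, "jaw": 1.0}, {"dx": 0.002, "dy": 0.0, "dz": 0.0, "twist": 0.0, "jaw": 1.0}])

```text
t: 5.53
eef_pos: [0.4804, -0.1962, 0.0926]
ee_rot: [3.141, -0.0, -2.911]
force: [0.1, -0.6, -0.5]
width: 0.0878
gripper_force: 0.2
```

move_arm(increments=[{"dx": 0.0, "dy": 0.0, "dz": 0.0, "twist": 0.0, "jaw": 1.0}, {"dx": 0.0, "dy": 0.0, "dz": 0.0, "twist": 0.0, "jaw": 1.0}])

```text
t: 5.7
eef_pos: [0.4816, -0.1961, 0.0927]
ee_rot: [-3.142, 0.0, -2.911]
force: [-0.5, 0.5, -1.0]
width: 0.0875
gripper_force: 0.0
```

Run:
```python
from h import *
s=arm.get_state();print(s['t'],(s['eef_pos'][:2]-BX)@BR,s['eef_pos'][2],s['force'])
for c in('side','scene'):
    im,K,E=shot(c,'f_%s.png'%c);strips(c,K,E)
```

```text
5.7 [-0.07795424 -0.00110349] 0.09271512491093653 [-0.51961063  0.49317804 -0.98253795]
side 0.52 c [-95.9   3.1] [ 15. 141.] 0.1
side 0.48 c [97.8 -5. ] [142.  17.] 89.7
scene 0.46 c [101.1  -5. ] [140.1  14.4] 88.6
scene 0.46 c [-91.    8.8] [113.9  16.9] 88.6
```

Run:
```python
from h import *
i=arm.camera_info('side');K=np.array(i['K']);E=np.array(i['extrinsics'])
im=cv2.imread('pics/f_side.png')
p,W=corners(im,K,E,[[234.5,229.3],[253.3,270],[326,247]],.024)
print(p.round(1).tolist(),((W[:,:2]-BX)@BR*1000).round(1).tolist())
pr=to_px(np.c_[np.array([[-110,80],[-110,-80],[110,-80],[110,80]])/1000@BR.T+BX,np.full(4,.024)],K,E);print(pr.round(1).tolist())
cv2.imwrite('pics/f2.png',cv2.resize(im[195:285,220:340],(800,600)))
```

```text
[[234.6999969482422, 229.1999969482422], [253.3000030517578, 270.0], [327.0, 243.10000610351562]] [[-104.6, 79.4], [-107.0, -83.3], [123.7, -73.9]]
[[233.0, 229.6], [251.8, 269.4], [323.9, 246.0], [299.1, 210.3]]
```

View pics/f2.png

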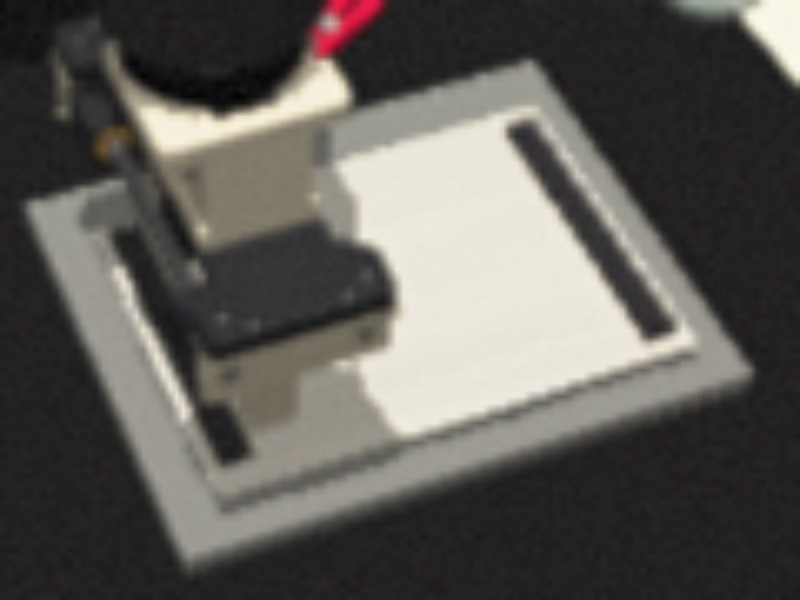

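Strip_a's outer edge is still about 6-8 mm inside the right edge of the plate, at (675,330) against the corner at (693,348). Strip_b is about 7 mm inside the left edge. Both need roughly 7.5 mm more. The tool should end at ±85.5 mm, which agrees with the 19 mm pads.

move_arm(increments=[{"dx": 0.004, "dy": 0.0, "dz": 0.0, "twist": 0.0, "jaw": 1.0}, {"dx": 0.0035, "dy": 0.0, "dz": 0.0, "twist": 0.0, "jaw": 1.0}, {"dx": 0.0, "dy": 0.0, "dz": 0.0, "twist": 0.0, "jaw": 1.0}, {"dx": -0.02, "dy": 0.0, "dz": 0.0, "twist": 0.0, "jaw": 1.0}, {"dx": -0.03, "dy": 0.0, "dz": 0.0, "twist": 0.0, "jaw": 1.0}, {"dx": -0.03, "dy": 0.0, "dz": 0.0, "twist": 0.0, "jaw": 1.0}, {"dx": -0.03, "dy": 0.0, "dz": 0.0, "twist": 0.0, "jaw": 1.0}, {"dx": -0.025, "dy": 0.0, "dz": 0.0, "twist": 0.0, "jaw": 1.0}, {"dx": -0.015, "dy": 0.0, "dz": 0.0, "twist": 0.0, "jaw": 1.0}, {"dx": -0.01, "dy": 0.0, "dz": 0.0, "twist": 0.0, "jaw": 1.0}, {"dx": -0.006, "dy": 0.0, "dz": 0.0, "twist": 0.0, "jaw": 1.0}, {"dx": -0.005, "dy": 0.0, "dz": 0.0, "twist": 0.0, "jaw": 1.0}])

```text
t: 6.9
eef_pos: [0.6404, -0.1586, 0.0923]
ee_rot: [3.141, -0.001, -2.911]
force: [-0.3, -0.0, -0.2]
width: 0.0875
gripper_force: 0.0
```

move_arm(increments=[{"dx": 0.0, "dy": 0.0, "dz": 0.0, "twist": 0.0, "jaw": 1.0}, {"dx": 0.0, "dy": 0.0, "dz": 0.0, "twist": 0.0, "jaw": 1.0}])

```text
t: 7.07
eef_pos: [0.6401, -0.1588, 0.0927]
ee_rot: [3.141, -0.0, -2.911]
force: [0.1, -0.2, 0.7]
width: 0.0873
gripper_force: 0.0
```

Run:
```python
from h import *
s=arm.get_state();print(s['t'],(s['eef_pos'][:2]-BX)@BR,s['eef_pos'][2],s['force'])
```

```text
7.0667 [ 0.08479638 -0.00076083] 0.09266684388599183 [ 0.11159735 -0.17826902  0.71658935]
```

move_arm(increments=[{"dx": 0.006, "dy": 0.0, "dz": 0.0, "twist": 0.0, "jaw": 1.0}, {"dx": 0.0, "dy": 0.0, "dz": -0.015, "twist": 0.0, "jaw": 1.0}, {"dx": 0.006, "dy": 0.0, "dz": -0.04, "twist": 0.0, "jaw": 1.0}, {"dx": 0.006, "dy": 0.0, "dz": -0.04, "twist": 0.0, "jaw": 1.0}, {"dx": 0.006, "dy": 0.0, "dz": -0.04, "twist": 0.0, "jaw": 1.0}, {"dx": 0.006, "dy": 0.0, "dz": -0.04, "twist": 0.0, "jaw": 1.0}, {"dx": 0.0, "dy": 0.0, "dz": -0.04, "twist": 0.0, "jaw": 1.0}, {"dx": 0.0, "dy": 0.0, "dz": -0.04, "twist": 0.0, "jaw": 1.0}, {"dx": 0.0, "dy": 0.0, "dz": 0.0, "twist": 0.0, "jaw": 1.0}, {"dx": 0.0, "dy": 0.0, "dz": 0.0, "twist": 0.0, "jaw": 1.0}])

```text
t: 7.9
eef_pos: [0.6112, -0.1659, 0.3513]
ee_rot: [-3.14, 0.006, -2.911]
force: [-1.2, 0.2, -1.1]
width: 0.0873
gripper_force: 0.0
```

Run:
```python
from h import *
s=arm.get_state();print(s['t'],(s['eef_pos'][:2]-BX)@BR,s['eef_pos'],s['ee_rot'])
im,K,E=shot('wrist','g.png');strips('wrist',K,E)
np.savez('g.npz',K=K,E=E)
pr=to_px(np.c_[np.array([[-110,80],[-110,-80],[110,-80],[110,80]])/1000@BR.T+BX,np.full(4,.024)],K,E);print(pr.round(1).tolist())
x0=max(0,int(pr[:,0].min())-20);y0=max(0,int(pr[:,1].min())-20);print(x0,y0)
cv2.imwrite('pics/g2.png',cv2.resize(im[y0:y0+225,x0:x0+300],(800,600),interpolation=cv2.INTER_CUBIC))
for c in('side','scene'):
    im,K2,E2=shot(c,'g_%s.png'%c);strips(c,K2,E2)
```

```text
7.9 [ 0.05507527 -0.00111253] [ 0.61119001 -0.16588119  0.35130652] [-3.14028275  0.00607797 -2.91116185]
wrist 0.88 c [101.9  -3.5] [138.7  17.5] 90.0
wrist 0.67 c [-104.8    3.1] [139.   15.3] 90.0
[[323.5, 20.4], [192.6, 20.5], [201.8, 192.3], [314.2, 192.3]]
172 0
side 0.73 c [-102.3    2.4] [ 19.6 143.9] 1.0
side 0.53 c [105.7  -4.7] [142.4  19.9] 89.5
scene 0.61 c [-96.9   1.8] [136.  17.] 88.6
scene 0.5 c [107.7  -4.3] [ 16.2 131.6] 1.1
```

View pics/g2.png

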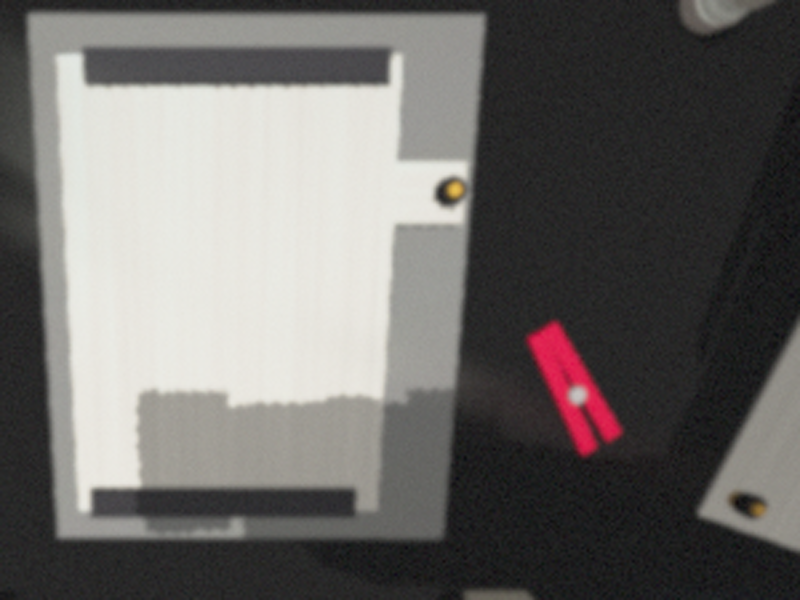

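Both strips now lie flush and square: the strip edges are at crop rows 47 and 516, against plate edges at 52 and 513. After allowing for parallax they are within about 1 mm, and centred within 4 mm. The base pose is confirmed too. Next, over the loose plate.

move_arm(increments=[{"dx": -0.002, "dy": 0.02, "dz": 0.0, "twist": 0.0, "jaw": 1.0}, {"dx": -0.002, "dy": 0.035, "dz": 0.0, "twist": 0.0, "jaw": 1.0}, {"dx": -0.002, "dy": 0.035, "dz": 0.0, "twist": 0.0, "jaw": 1.0}, {"dx": -0.002, "dy": 0.035, "dz": 0.0, "twist": 0.0, "jaw": 1.0}, {"dx": -0.002, "dy": 0.035, "dz": 0.0, "twist": 0.0, "jaw": 1.0}, {"dx": -0.002, "dy": 0.035, "dz": 0.0, "twist": 0.0, "jaw": 1.0}, {"dx": -0.002, "dy": 0.035, "dz": 0.0, "twist": 0.0, "jaw": 1.0}, {"dx": -0.002, "dy": 0.035, "dz": 0.0, "twist": 0.0, "jaw": 1.0}, {"dx": -0.002, "dy": 0.035, "dz": 0.0, "twist": 0.0, "jaw": 1.0}, {"dx": -0.002, "dy": 0.035, "dz": 0.0, "twist": 0.0, "jaw": 1.0}, {"dx": -0.002, "dy": 0.025, "dz": 0.0, "twist": 0.0, "jaw": 1.0}, {"dx": -0.002, "dy": 0.01, "dz": 0.0, "twist": 0.0, "jaw": 1.0}])

```text
t: 9.2
eef_pos: [0.5494, 0.2031, 0.3467]
ee_rot: [-3.141, -0.001, -2.908]
force: [0.1, -0.3, 0.4]
width: 0.0875
gripper_force: 0.0
```

move_arm(increments=[{"dx": 0.0, "dy": 0.0, "dz": 0.0, "twist": 0.0, "jaw": 1.0}, {"dx": 0.0, "dy": 0.0, "dz": 0.0, "twist": 0.0, "jaw": 1.0}])

```text
t: 9.37
eef_pos: [0.5501, 0.2004, 0.3468]
ee_rot: [-3.141, -0.002, -2.91]
force: [0.2, 0.1, 0.4]
width: 0.088
gripper_force: 0.0
```

Run:
```python
from h import *
s=arm.get_state();print(s['t'],s['eef_pos'],s['ee_rot'],s['q'])
im,K,E=shot('wrist','h.png');np.savez('hh.npz',K=K,E=E)
for d in arm.pinpoint('wrist','plate')[:2]: print(round(d['score'],2),np.round(d['position'],4))
d=arm.silhouettes('wrist','plate')[0]
p=np.argwhere(d['pixels'])[:,::-1].astype(np.float32);b=cv2.boxPoints(cv2.minAreaRect(p));print(len(p),b.round(1).tolist())
W=to_w(b,.004,K,E);print(W.round(4).tolist(),np.round(W.mean(0),4))
cv2.imwrite('pics/h2.png',cv2.resize(im,(768,576)))
```

```text
9.3667 [0.55005851 0.20037782 0.34682727] [-3.14080741e+00 -1.50038748e-03 -2.90956808e+00] [ 6.83165463e-01  1.82151555e-01 -1.04748104e-01  5.47378122e-05
 -1.28558930e+00 -2.02195208e+00]
0.56 [5.118e-01 1.933e-01 5.000e-04]
18612 [[173.60000610351562, 174.60000610351562], [231.0, 21.600000381469727], [346.3999938964844, 64.9000015258789], [289.0, 217.89999389648438]]
[[0.6072, 0.0894, 0.004], [0.3923, 0.1293, 0.004], [0.4079, 0.288, 0.004], [0.634, 0.2696, 0.004]] [0.5103 0.1941 0.004 ]
```

View pics/h2.png

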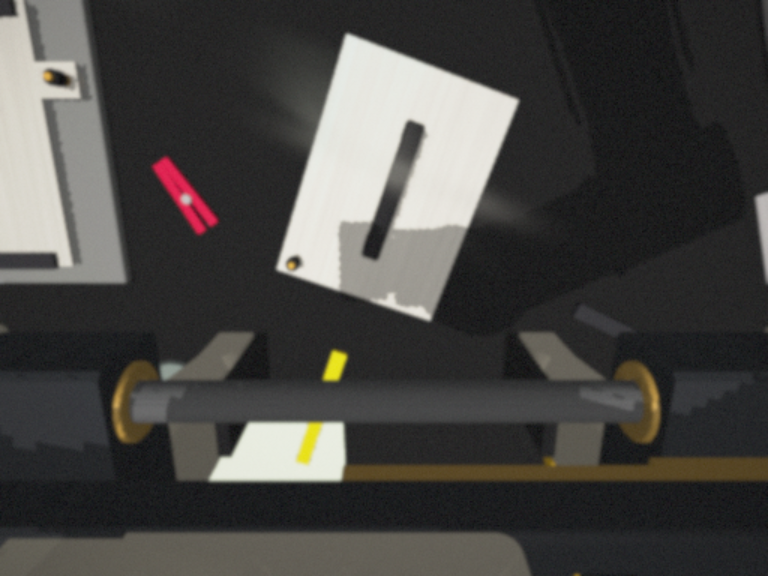

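The loose plate's corners are at (347,34), (518,99), (432,321) and (277,270), with its post near the last one. The handle runs from (415,122) to (371,258).

Run:
```python
from h import *
from scipy.optimize import least_squares
z=np.load('hh.npz');K,E=z['K'],z['E'];im=cv2.imread('pics/h.png')
p,W=corners(im,K,E,np.array([[347,34],[518,99],[432,321],[277,270]])/1.5,.004)
M=np.array([[-110,-80],[-110,80],[110,80],[110,-80]])/1000
def f(v):
    c,n=np.cos(v[2]),np.sin(v[2]);return (M@np.array([[c,n],[-n,c]])+v[:2]-W[:,:2]).ravel()
r=least_squares(f,[.51,.194,-.1]);print(p.round(1).tolist(),r.x.round(4),(r.fun*1000).round(1))
H=to_w(np.array([[415,122],[371,258]])/1.5,.049,K,E);d=H[1]-H[0];print('handle',H.mean(0).round(4),np.linalg.norm(d[:2]),np.arctan2(d[1],d[0]))
```

```text
[[230.5, 21.700000762939453], [345.6000061035156, 66.19999694824219], [286.70001220703125, 213.60000610351562], [183.5, 179.3000030517578]] [ 0.5103  0.1963 -0.1076] [-0.1 -0.1 -0.2  0.2  0.1 -0.4  0.2  0.4]
handle [0.5101 0.1966 0.049 ] 0.11712458026708857 -0.08343185217325248
```

move_arm(increments=[{"dx": 0.02, "dy": 0.0026, "dz": 0.0, "twist": 0.0, "jaw": 1.0}, {"dx": 0.0196, "dy": 0.0026, "dz": 0.0, "twist": 0.0, "jaw": 1.0}, {"dx": 0.0, "dy": 0.0, "dz": 0.035, "twist": 0.113, "jaw": 1.0}, {"dx": 0.0, "dy": 0.0, "dz": 0.04, "twist": 0.113, "jaw": 1.0}, {"dx": 0.0, "dy": 0.0, "dz": 0.04, "twist": 0.113, "jaw": 1.0}, {"dx": 0.0, "dy": 0.0, "dz": 0.04, "twist": 0.0, "jaw": 1.0}, {"dx": 0.0, "dy": 0.0, "dz": 0.03, "twist": 0.0, "jaw": 1.0}, {"dx": 0.0, "dy": 0.0, "dz": 0.015, "twist": 0.0, "jaw": 1.0}, {"dx": 0.0, "dy": 0.0, "dz": 0.0, "twist": 0.0, "jaw": 1.0}, {"dx": 0.0, "dy": 0.0, "dz": 0.0, "twist": 0.0, "jaw": 1.0}])

```text
t: 10.35
eef_pos: [0.5107, 0.1952, 0.1475]
ee_rot: [-3.14, -0.001, 3.032]
force: [-0.7, -0.4, 0.6]
width: 0.0875
gripper_force: 0.0
```

move_arm(increments=[{"dx": 0.0, "dy": 0.001, "dz": 0.03, "twist": 0.0, "jaw": 1.0}, {"dx": 0.0, "dy": 0.0, "dz": 0.02, "twist": 0.0, "jaw": 1.0}, {"dx": 0.0, "dy": 0.0, "dz": 0.0085, "twist": 0.0, "jaw": 1.0}, {"dx": 0.0, "dy": 0.0, "dz": 0.0, "twist": 0.0, "jaw": 1.0}, {"dx": 0.0, "dy": 0.0, "dz": 0.0, "twist": 0.0, "jaw": -1.0}, {"dx": 0.0, "dy": 0.0, "dz": 0.0, "twist": 0.0, "jaw": -1.0}, {"dx": 0.0, "dy": 0.0, "dz": 0.0, "twist": 0.0, "jaw": -1.0}, {"dx": 0.0, "dy": 0.0, "dz": 0.0, "twist": 0.0, "jaw": -1.0}, {"dx": 0.0, "dy": 0.0, "dz": 0.0, "twist": 0.0, "jaw": -1.0}, {"dx": 0.0, "dy": 0.0, "dz": 0.0, "twist": 0.0, "jaw": -1.0}, {"dx": 0.0, "dy": 0.0, "dz": 0.0, "twist": 0.0, "jaw": -1.0}, {"dx": 0.0, "dy": 0.0, "dz": 0.0, "twist": 0.0, "jaw": -1.0}], force=45)

```text
t: 11.35
eef_pos: [0.5106, 0.1972, 0.0893]
ee_rot: [3.142, 0.0, 3.033]
force: [-0.2, -0.1, -0.7]
width: 0.04
gripper_force: 0.0
```

move_arm(increments=[{"dx": 0.0, "dy": 0.0, "dz": 0.0, "twist": 0.0, "jaw": -1.0}, {"dx": 0.0, "dy": 0.0, "dz": 0.0, "twist": 0.0, "jaw": -1.0}, {"dx": 0.0, "dy": 0.0, "dz": 0.0, "twist": 0.0, "jaw": -1.0}, {"dx": 0.0, "dy": 0.0, "dz": 0.0, "twist": 0.0, "jaw": -1.0}])

```text
t: 11.68
eef_pos: [0.5105, 0.1969, 0.0891]
ee_rot: [-3.141, -0.0, 3.033]
force: [-0.8, -0.6, 1.0]
width: 0.0158
gripper_force: 45.0
```

The handle is gripped: width 15.8 mm, 45 N. Now I lift, turn and carry.

move_arm(increments=[{"dx": 0.0, "dy": 0.0, "dz": -0.008, "twist": 0.0, "jaw": -1.0}, {"dx": 0.0, "dy": 0.0, "dz": -0.016, "twist": 0.0, "jaw": -1.0}, {"dx": 0.0, "dy": 0.0, "dz": -0.024, "twist": 0.0, "jaw": -1.0}, {"dx": 0.0, "dy": 0.0, "dz": -0.024, "twist": 0.0, "jaw": -1.0}, {"dx": 0.0, "dy": 0.0, "dz": -0.024, "twist": 0.0, "jaw": -1.0}, {"dx": 0.0, "dy": 0.0, "dz": -0.016, "twist": -0.05, "jaw": -1.0}, {"dx": 0.0, "dy": 0.0, "dz": -0.008, "twist": -0.08, "jaw": -1.0}, {"dx": 0.0, "dy": 0.0, "dz": 0.0, "twist": -0.08, "jaw": -1.0}, {"dx": 0.0, "dy": 0.0, "dz": 0.0, "twist": -0.08, "jaw": -1.0}, {"dx": 0.0, "dy": 0.0, "dz": 0.0, "twist": -0.0476, "jaw": -1.0}, {"dx": 0.0, "dy": 0.0, "dz": 0.0, "twist": 0.0, "jaw": -1.0}])

```text
t: 12.6
eef_pos: [0.5101, 0.1969, 0.2092]
ee_rot: [3.142, -0.001, -2.91]
force: [0.7, 0.6, -3.8]
width: 0.0155
gripper_force: 45.0
```

move_arm(increments=[{"dx": 0.002, "dy": -0.012, "dz": 0.0, "twist": 0.0, "jaw": -1.0}, {"dx": 0.002, "dy": -0.022, "dz": 0.0, "twist": 0.0, "jaw": -1.0}, {"dx": 0.003, "dy": -0.032, "dz": 0.0, "twist": 0.0, "jaw": -1.0}, {"dx": 0.004, "dy": -0.038, "dz": 0.0, "twist": 0.0, "jaw": -1.0}, {"dx": 0.004, "dy": -0.038, "dz": 0.0, "twist": 0.0, "jaw": -1.0}, {"dx": 0.004, "dy": -0.038, "dz": 0.0, "twist": 0.0, "jaw": -1.0}, {"dx": 0.004, "dy": -0.038, "dz": 0.0, "twist": 0.0, "jaw": -1.0}, {"dx": 0.004, "dy": -0.038, "dz": 0.0, "twist": 0.0, "jaw": -1.0}, {"dx": 0.004, "dy": -0.038, "dz": 0.0, "twist": 0.0, "jaw": -1.0}, {"dx": 0.004, "dy": -0.038, "dz": 0.0, "twist": 0.0, "jaw": -1.0}, {"dx": 0.003, "dy": -0.028, "dz": 0.0, "twist": 0.0, "jaw": -1.0}, {"dx": 0.001, "dy": -0.0148, "dz": 0.0, "twist": 0.0, "jaw": -1.0}])

```text
t: 13.6
eef_pos: [0.5571, -0.1802, 0.2089]
ee_rot: [3.142, -0.001, -2.917]
force: [-0.4, 0.4, -3.6]
width: 0.0154
gripper_force: 45.0
```

move_arm(increments=[{"dx": 0.0, "dy": 0.0, "dz": 0.0, "twist": 0.0, "jaw": -1.0}, {"dx": 0.0, "dy": 0.0, "dz": 0.0, "twist": 0.0, "jaw": -1.0}, {"dx": 0.0, "dy": 0.0, "dz": 0.0, "twist": 0.0, "jaw": -1.0}])

```text
t: 13.85
eef_pos: [0.5573, -0.1766, 0.2089]
ee_rot: [3.141, -0.001, -2.914]
force: [-0.6, 1.7, -3.9]
width: 0.0154
gripper_force: 45.0
```

Run:
```python
from h import *
s=arm.get_state();print(s['t'],(s['eef_pos'][:2]-BX)@BR,s['eef_pos'][2],s['ee_rot'],s['force'],s['width'],s['gripper_force'])
im,K,E=shot('side','i.png')
cv2.imwrite('pics/i2.png',cv2.resize(im[140:290,190:390],(800,600)))
```

```text
13.85 [0.00013929 0.00068064] 0.20888208402170072 [ 3.14109015e+00 -7.56511645e-04 -2.91377633e+00] [-0.57067404  1.67086748 -3.94139936] 0.015434783866754112 44.998987913131714
```

View pics/i2.png

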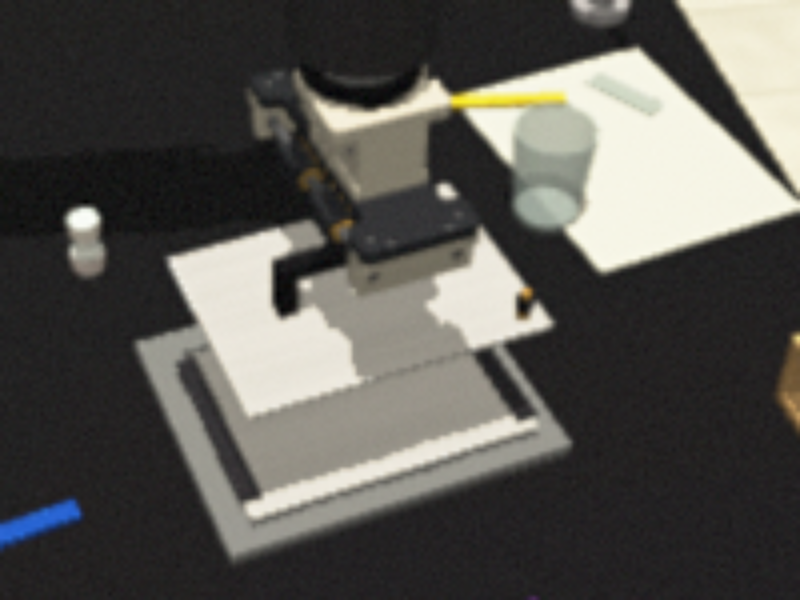

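The plate is held level over the base, with both strips at the ends: (215,430) on the left and (510,385) on the right. Now I lower it.

move_arm(increments=[{"dx": 0.0, "dy": 0.0, "dz": 0.015, "twist": 0.0, "jaw": -1.0}, {"dx": 0.0, "dy": 0.0, "dz": 0.025, "twist": 0.0, "jaw": -1.0}, {"dx": 0.0, "dy": 0.0, "dz": 0.02, "twist": 0.0, "jaw": -1.0}, {"dx": 0.0, "dy": 0.0, "dz": 0.015, "twist": 0.0, "jaw": -1.0}, {"dx": 0.0, "dy": 0.0, "dz": 0.008, "twist": 0.0, "jaw": -1.0}, {"dx": 0.0, "dy": 0.0, "dz": 0.003, "twist": 0.0, "jaw": -1.0}, {"dx": 0.0, "dy": 0.0, "dz": 0.002, "twist": 0.0, "jaw": -1.0}, {"dx": 0.0, "dy": 0.0, "dz": 0.001, "twist": 0.0, "jaw": -1.0}, {"dx": 0.0, "dy": 0.0, "dz": 0.001, "twist": 0.0, "jaw": -1.0}, {"dx": 0.0, "dy": 0.0, "dz": 0.0, "twist": 0.0, "jaw": -1.0}, {"dx": 0.0, "dy": 0.0, "dz": 0.0, "twist": 0.0, "jaw": -1.0}])

```text
t: 14.82
eef_pos: [0.5582, -0.1767, 0.1198]
ee_rot: [-3.141, 0.001, -2.912]
force: [0.0, -0.3, -4.4]
width: 0.0153
gripper_force: 45.0
```

move_arm(increments=[{"dx": 0.0, "dy": 0.0, "dz": 0.0006, "twist": 0.0, "jaw": -1.0}, {"dx": 0.0, "dy": 0.0, "dz": 0.0006, "twist": 0.0, "jaw": -1.0}, {"dx": 0.0, "dy": 0.0, "dz": 0.0, "twist": 0.0, "jaw": -1.0}, {"dx": 0.0, "dy": 0.0, "dz": 0.0, "twist": 0.0, "jaw": -1.0}])

```text
t: 15.15
eef_pos: [0.5581, -0.1767, 0.1191]
ee_rot: [-3.141, 0.001, -2.912]
force: [-2.4, 1.4, 5.6]
width: 0.0157
gripper_force: 45.0
```

The plate is resting: the force reversed to +5.6 N. Release, then retreat.

move_arm(increments=[{"dx": 0.0, "dy": 0.0, "dz": 0.0, "twist": 0.0, "jaw": -1.0}, {"dx": 0.0, "dy": 0.0, "dz": 0.0, "twist": 0.0, "jaw": -0.6}, {"dx": 0.0, "dy": 0.0, "dz": 0.0, "twist": 0.0, "jaw": 0.0}, {"dx": 0.0, "dy": 0.0, "dz": 0.0, "twist": 0.0, "jaw": 0.0}, {"dx": 0.0, "dy": 0.0, "dz": 0.0, "twist": 0.0, "jaw": 0.0}, {"dx": 0.0, "dy": 0.0, "dz": 0.0, "twist": 0.0, "jaw": 0.0}, {"dx": 0.0, "dy": 0.0, "dz": -0.01, "twist": 0.0, "jaw": 0.0}, {"dx": 0.0, "dy": 0.0, "dz": -0.03, "twist": 0.0, "jaw": 0.0}, {"dx": 0.0, "dy": 0.0, "dz": -0.04, "twist": 0.0, "jaw": 0.0}, {"dx": 0.0, "dy": 0.0, "dz": -0.04, "twist": 0.0, "jaw": 0.0}, {"dx": 0.0, "dy": 0.0, "dz": -0.04, "twist": 0.0, "jaw": 0.0}, {"dx": 0.0, "dy": 0.0, "dz": 0.0, "twist": 0.0, "jaw": 0.0}])

```text
t: 16.15
eef_pos: [0.561, -0.1776, 0.288]
ee_rot: [-3.136, 0.012, -2.911]
force: [2.0, -0.2, 0.9]
width: 0.0438
gripper_force: 0.0
```

move_arm(increments=[{"dx": -0.02, "dy": 0.0, "dz": -0.03, "twist": 0.0, "jaw": 0.0}, {"dx": -0.02, "dy": 0.0, "dz": -0.03, "twist": 0.0, "jaw": 0.0}, {"dx": 0.0, "dy": 0.0, "dz": 0.0, "twist": 0.0, "jaw": 0.0}, {"dx": 0.0, "dy": 0.0, "dz": 0.0, "twist": 0.0, "jaw": 0.0}])

```text
t: 16.48
eef_pos: [0.598, -0.1674, 0.3402]
ee_rot: [-3.141, 0.004, -2.912]
force: [-0.7, 0.1, -1.7]
width: 0.0437
gripper_force: 0.0
```

Run:
```python
from h import *
s=arm.get_state();print(s['t'],s['eef_pos'],s['force'],s['width'])
im,K,E=shot('wrist','j.png')
for d in arm.pinpoint('wrist','plate')[:1]: print(d['score'],(d['position'][:2]-BX)@BR,d['position'][2])
pr=to_px(np.c_[np.array([[-110,80],[-110,-80],[110,-80],[110,80]])/1000@BR.T+BX,np.full(4,.034)],K,E);print(pr.round(1).tolist())
x0=max(0,int(pr[:,0].min())-40);print(x0)
for q in pr: cv2.circle(im,tuple(int(a) for a in q.round()),1,(0,0,255),-1)
w=cv2.resize(im[0:225,x0:x0+300],(400,300))
im,K,E=shot('side','j_s.png')
cv2.imwrite('pics/j2.png',np.hstack([w,cv2.resize(im[180:285,210:350],(400,300))]))
```

```text
16.4833 [ 0.59796499 -0.16742295  0.34020846] [-0.69320916  0.12719047 -1.72528422] 0.04369733392623935
0.7 [-0.00074618 -0.00187969] 0.0303
[[325.0, 29.3], [188.3, 29.5], [198.5, 206.7], [315.3, 206.6]]
148
```

View pics/j2.png

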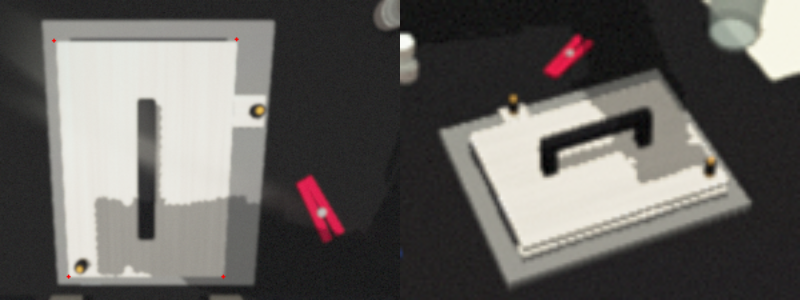

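The plate's corners fall on the predicted positions (red dots) within about 1 mm. It rests level at a height of 30 mm and has been released. Handing in.

```bash
python3 -c "
from station import arm
print(arm.job_done())"
```

```text
the job is handed in; nothing more can be done
None
```

The capacitor is assembled and handed in at about 16.5 s of the 61 s: both strips lie flush at the plate ends within about 1 mm, the upper plate rests released and centred within about 2 mm, and I moved nothing else; the hand-in gave no verdict.

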